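# Calibrate the bench balance

### The arm

A 6-joint arm with a two-finger parallel gripper is mounted at the origin on the work surface. World frame = base frame: x ahead of the robot, y to its left, z up, the work surface at z = 0. Lengths are in m, angles in rad, forces in N, time in s.
With the tool pointing down it reaches from about 0.225 to 0.875 m from the base axis. Payload 3.4 kg.
Tool frame: the origin (TCP) lies where the fingers leave the gripper's body, on its centre line; the fingertips stand 73 mm ahead of it and the grasp point (between the pads) lies 54 mm ahead of it; x points along the fingers, y is the direction in which the jaws open and shut, and the axes are right-handed (so a half turn about x gives the same grasp; the last joint's range is limited). The gripper opens to 85 mm and grips with 20 to 120 N. Pads are 22 mm wide; open, the fingers measure 114 mm over their backs; the gripper's body (76 mm by 85 mm) begins 54 mm behind the grasp point. The pads swing forward as they close: fully open they stand 13 mm farther back than shut.
Start: joints at [1.062, 0.276, 1.505, -0, 1.361, -0.121], TCP at [0.217, 0.532, 0.304] pointing down, gripper open.
Joint ranges: [-2.89, 2.89], [-0.75, 2.08], [0.22, 2.7], [-1.18, 4.32], [0.11, 2.71], [-2.7, 2.7]. Speed limits (rad/s): [2.57, 2.57, 3.14, 3.14, 3.14, 3.14].

### API

Orientations are given as a unit quaternion [w, x, y, z].
In Python, from rig import manip gives the robot as it stands.
- The arm moves only by the tool play_rows, never from a script. Its argument "steps" is a list of rows, each a list of 5 numbers: the closure, from 0 (fully open) to 1 (shut), then the shift along the tool's x, y, z as a fraction of full scale, then the turn about the tool's x as a fraction of full scale. In form: [[grip, tx, ty, tz, twist], ...]. A call has 1 to 20 rows; each row shifts and turns the commanded pose from where the row before left it, along the tool's axes as they then stand; what a row does not reach is not made up. Full scale, the value 1, is 0.03 m for a shift and 6 degrees for a turn. A row lasts 1/10 s, in which the tool goes at most 50 mm and 8.59 degrees, less where a joint would pass 70% of its speed; a pose out of reach is approached as far as the arm can. A call with a number of a shift or a turn outside -1 to 1 is refused whole. A call with a gripper value outside its range is refused whole. The fingers move at their own pace and stop on an object; "newtons" is the grip in N (left out, the last holds). Time passes only in rows, so rows that do not move let the fingers close. It gives the time, the measured TCP pose, the force and the opening at its end, in the units of the state.
- manip.get_state(): the state, without advancing time (a new reading comes with each control period).
- manip.get_image(name): name is "scene" or "top"; returns (picture, depth): 384x512x3 uint8, red, green, blue; 384x512 float32, m along the optical axis (not along the pixel's ray), 0 where there is no reading.
- manip.camera_model(name): a dict with "mtx" (3x3 intrinsics, pixels), "k1" (the pictures are not rectified: a ray, as slopes to the right and down, at radius r is drawn at 1 + k1 r^2 times it, then the intrinsics apply), "R" (3x3) and "t" (3): a world point X has camera coordinates R X + t. Camera axes: x right, y down, z forward; pixel columns grow to the right and rows downward; lengths in m; the calibration is good to about 2 mm. A picture is of the moment at which its call begins. camera_model takes no time and is no camera call.
- manip.sign_off(): hands the job in, once; it reports no verdict.
Trained networks look in the newest picture that a camera, given by its name, has taken for a name from the list of things; names that differ only in an ending like _2 or _b are one class to them, and where a whole thing is asked for, a point or a joint stands for the part that bears it (a point fixed in the world has none). Each returns a list of dicts, best first, with "conf" (0 to 1); they miss things now and then, are a little off and sometimes report something else, mostly with a low value. They report only what shows in the picture. A call takes as long as a camera call. They do not tell look-alikes from the thing itself.
- manip.regions_of(camera, query): "mask" (384x512 bool, what is visible of it).
- manip.mark_of(camera, query): "location" ([x, y, z] in m, in the coordinates of the camera as it stood for that picture, good to about 4 mm: a listed point, or the origin of a listed thing).
The state is a dict: "clock": time; "qpos": joint angles; "qd": joint speeds; "effort": joint torques, N m; "position": TCP position; "ee_rot": TCP orientation; "contact_force": force on the tool from outside, world axes, zero at the start; "moment": the same for the moment, N m; "width": finger opening in m.
Only numpy, scipy, OpenCV 4.12 (cv2) and the standard library are available. Lean on these libraries where they do the work, as an engineer would, in place of code of your own. Each camera call takes 0.05 s, during which the arm holds its last target.

### The job

Calibrate the bench balance: set the steel weight, the brass weight and the green block weight upright and gently on the floor of its steel weighing tray, side by side, and let go of them. Then take the orange stylus from its stand, reach its pin down through the yellow-ringed hole in the balance's front panel and press the recessed red button fully down without ramming it; finish while still holding the stylus and keeping the button down. Leave everything else on the table where it is.

Things in the scene. Friction and masses are not known exactly. Their poses are not given: they have to be found in the camera images.
- pan (a point): centre of the inner floor of the steel weighing tray of the white bench balance. Tray inside: 150 mm along this frame's x, 184 mm along its y, rim 15 mm above the floor, walls 3 mm; the floor lies 73 mm above the table. The frame has the yaw of the balance: x points from the balance's front panel towards its tray. The balance is fixed to the table, 260 x 210 mm, housing 65 mm high, and stands at a different place and yaw each time
- aperture (a point): centre of the mouth of the round hole, 15 mm across, in the flat top of the balance's front panel (65 mm above the table), ringed in yellow; 140 mm in -x and 55 mm in -y of the tray centre, in the tray's frame. The hole runs straight down, z up out of it. The red calibration button lies in it, its face 22 mm below the mouth
- cal_button (a joint): travel of the red calibration button in the hole, m: 0 up, 0.006 fully down against its stop. Springy: it starts to move at 1.8 N and reaches the stop at 4.8 N; it comes back up when let go. It counts as held down beyond 0.0045
- button_top (a point): centre of the red button's face, 13.6 mm across, moves with the button
- stylus_mid (a point): middle of the stylus's handle, where to grip it. The stylus stands upright in its stand: orange round handle with a black end, 16 mm across and 80 mm long, below it a steel pin 6 mm across and 46 mm long. z points from the pin towards the handle. This point is 40 mm above the handle's lower end and 86 mm above the pin's tip; 90 mm above the table while in the stand. 40 g
- stylus_tip (a point): lower end of the stylus's pin, 86 mm below stylus_mid along the stylus's axis
- stand: grey stylus stand, fixed, 60 x 60 x 50 mm high, origin at the centre of its underside; the pin stands loosely in an 11 mm hole in its middle and the handle's end rests on its top; lift the stylus 46 mm to clear it
- steel_weight_mid (a point): centre, 32 mm above its underside, of the bright steel calibration weight: cylinder 40 mm across and 48 mm high, with a 25 mm knob on top, 64 mm high in all, about 0.5 kg, standing upright; z up
- brass_weight_mid (a point): centre, 25 mm above its underside, of the brass calibration weight: cylinder 30 mm across and 36 mm high, with a 19 mm knob on top, 50 mm high in all, about 0.2 kg, standing upright; z up
- block_weight_mid (a point): centre, 22 mm above its underside, of the green block weight: 34 mm along its x, 54 mm along its y, 44 mm high, a brass plug in its top, about 0.45 kg; z up
- mug: red mug, 80 mm across, 90 mm high: a bystander, to be left alone; origin at its underside
- bottle: amber glass bottle with white cap, 64 mm across, 130 mm high: a bystander, to be left alone; origin at its underside
- objective: dark steel microscope objective, 30 mm across, 46 mm high, standing on its mount: a bystander, to be left alone; origin at its underside
- screwdriver: yellow-handled screwdriver, 150 mm long, lying on the table: a bystander, to be left alone; origin on its underside
- petri: covered glass dish, 96 mm across, 20 mm high: a bystander, to be left alone; origin at its underside
- beaker: white ceramic cup, 70 mm across, 90 mm high: a bystander, to be left alone; origin at its underside
Mind the look-alikes: they are no part of the job. What is shaped like the part that bears stylus_mid but blue or purple is not meant.

How it is judged:
By the outcome, as a careful person would: the job done as asked, in the order asked, and still so for the second after the job is handed in, while the arm keeps its last pose, push and grip.
It also fails if it takes over 72 s, if anything falls off the work surface, if the arm or the gripper's body presses on something with over 40 N, if the wrist force passes 120 N, or if a joint passes its speed limit or range.

## Working session

There is one attempt and no reset: what is moved stays moved. The work goes in short steps, Python scripts to look and compute and a tool call to move; the robot and the scene stay as the last step left them, time stands still between calls to the robot, and variables do not carry over. Pictures are saved under pics/ and viewed, and the job is handed in when it is done.

Besides the shell and the picture viewer there is one more tool, called by a JSON object that holds its "method" and its "body". play_rows: Moves the arm, as the interface text tells. Its arguments: {"type":"object","properties":{"steps":{"type":"array","items":{"type":"array","items":{"type":"number"}}},"newtons":{"type":"number"}},"required":["steps"]}

```bash
mkdir -p pics; ls
python3 - <<'E'
from rig import manip
import cv2,numpy as np
s=manip.get_state()
for k,v in s.items(): print(k,np.round(v,4))
for n in ("scene","top"):
    im,d=manip.get_image(n)
    cv2.imwrite(f"pics/{n}0.png",im[:,:,::-1]); np.save(f"{n}0.npy",d)
    print(n,manip.camera_model(n))
E
```

```text
pics
clock 0.0
qpos [ 1.062   0.2766  1.5061  0.      1.3607 -0.121 ]
qd [ 0.0007  0.0005 -0.0023 -0.0004 -0.0007  0.0001]
effort [-1.50000e-03 -4.16769e+01 -2.45813e+01 -1.00000e-04  1.06000e-02
 -0.00000e+00]
position [0.2172 0.532  0.303 ]
ee_rot [ 0.6937  0.1356  0.6941 -0.1369]
contact_force [-0.0734  0.4656 -0.166 ]
moment [ 0.0114 -0.0507  0.0105]
width 0.0852
scene {'mtx': array([[351.42577759,   0.        , 261.98330371],
       [  0.        , 351.42577759, 193.22320339],
       [  0.        ,   0.        ,   1.        ]]), 'k1': -0.07494548791768747, 'R': array([[ 0.09530373,  0.99544637, -0.00193143],
       [ 0.55512403, -0.05475776, -0.82996319],
       [-0.82628961,  0.07802641, -0.55781482]]), 't': array([-0.05944359, -0.23146081,  1.50753055])}
top {'mtx': array([[427.60462028,   0.        , 254.71796418],
       [  0.        , 427.60462028, 186.62658884],
       [  0.        ,   0.        ,   1.        ]]), 'k1': -0.07935982671327363, 'R': array([[ 0.00332764, -0.99970759,  0.02395126],
       [-0.98379868, -0.00756602, -0.17911703],
       [ 0.17924587, -0.02296718, -0.98353619]]), 't': array([-0.00816288,  0.56001422,  1.29208471])}
```

View pics/scene0.png

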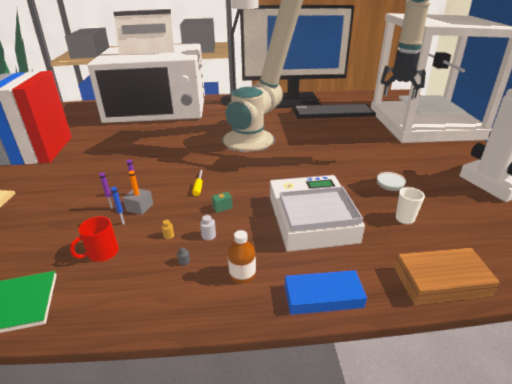

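View pics/top0.png

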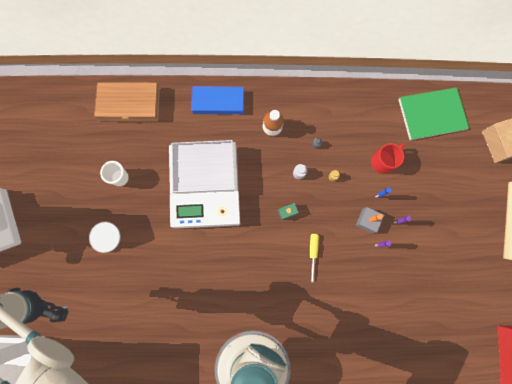

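The top picture shows the balance at (204,184), with its yellow ring at (222,211). The steel weight is at (300,171), brass at (334,175), the green block at (288,211) and the orange stylus in its grey stand at (371,219). The blue (384,193) and purple (402,220), (383,244) look-alikes stand around it.

```bash
cat > h.py <<'E'
import numpy as np,cv2
from rig import manip
C={n:manip.camera_model(n) for n in("scene","top")}
def ray(n,uv):
    c=C[n];uv=np.atleast_2d(np.asarray(uv,float))
    x=(uv-[c["mtx"][0,2],c["mtx"][1,2]])/c["mtx"][0,0]
    s=x.copy()
    for _ in range(20): s=x/(1+c["k1"]*(s**2).sum(1,keepdims=True))
    return np.c_[s,np.ones(len(s))]
def unproj(n,uv,d):
    c=C[n];return (ray(n,uv)*np.reshape(d,(-1,1))-c["t"])@c["R"]
def onz(n,uv,z):
    c=C[n];r=ray(n,uv)@c["R"];o=-c["R"].T@c["t"]
    return o+r*((z-o[2])/r[:,2:])
def proj(n,X):
    c=C[n];p=np.atleast_2d(X)@c["R"].T+c["t"];s=p[:,:2]/p[:,2:]
    s=s*(1+c["k1"]*(s**2).sum(1,keepdims=True))
    return s*c["mtx"][0,0]+[c["mtx"][0,2],c["mtx"][1,2]]
def cam2w(n,p): c=C[n];return (np.asarray(p)-c["t"])@c["R"]
E
python3 - <<'E'
from h import *
for n in("top","scene"):
    manip.get_image(n)
    for q in("pan","aperture","stylus_mid","steel_weight_mid","brass_weight_mid","block_weight_mid","stand"):
        for r in manip.mark_of(n,q)[:4]:
            w=cam2w(n,r["location"]);print(n,q,round(r["conf"],2),np.round(w,4),np.round(proj(n,w)[0]))
print(manip.get_state()["clock"])
im=cv2.imread("pics/top0.png");
a=cv2.resize(im[130:240,155:255],None,fx=6,fy=5,interpolation=cv2.INTER_CUBIC);cv2.imwrite("pics/c1.png",a)
a=cv2.resize(im[155:260,270:420],None,fx=5,fy=5,interpolation=cv2.INTER_CUBIC);cv2.imwrite("pics/c2.png",a)
E
```

```text
top pan 0.58 [0.6171 0.1585 0.0719] [202. 167.]
top aperture 0.84 [0.4774 0.0947 0.0666] [222. 212.]
top stylus_mid 0.65 [ 0.3827 -0.394   0.0856] [383. 243.]
top stylus_mid 0.59 [ 0.542  -0.4099  0.0813] [385. 192.]
top stylus_mid 0.5 [ 0.4522 -0.4545  0.0864] [401. 220.]
top stylus_mid 0.41 [ 0.4596 -0.3753  0.0914] [376. 218.]
top steel_weight_mid 0.68 [ 0.616  -0.1509  0.0317] [300. 171.]
top brass_weight_mid 0.6 [ 0.6051 -0.2625  0.0212] [334. 175.]
top brass_weight_mid 0.28 [ 6.583e-01 -4.364e-01 -6.000e-04] [383. 161.]
top block_weight_mid 0.25 [ 0.4023  0.4687 -0.0011] [106. 237.]
top block_weight_mid 0.22 [ 0.6576 -0.4353  0.0018] [383. 161.]
top stand 0.94 [ 0.4547 -0.3717 -0.0027] [367. 222.]
scene pan 0.71 [0.6213 0.1536 0.0748] [317. 209.]
scene aperture 0.76 [0.4778 0.0938 0.0671] [288. 184.]
scene aperture 0.65 [ 0.4893 -0.1115  0.0242] [222. 202.]
scene stylus_mid 0.64 [ 0.3786 -0.3951  0.081 ] [132. 172.]
scene stylus_mid 0.59 [ 0.4534 -0.4619  0.0879] [105. 184.]
scene stylus_mid 0.56 [ 0.4605 -0.3752  0.0906] [133. 183.]
scene stylus_mid 0.46 [ 0.5377 -0.4062  0.0915] [116. 198.]
scene steel_weight_mid 0.68 [ 0.6172 -0.1485  0.0333] [208. 226.]
scene steel_weight_mid 0.35 [ 0.4007  0.4708 -0.    ] [390. 183.]
scene brass_weight_mid 0.6 [ 0.6051 -0.2622  0.0267] [168. 228.]
scene block_weight_mid 0.84 [ 0.4846 -0.1143  0.0217] [221. 202.]
scene block_weight_mid 0.15 [ 0.6158 -0.1504  0.0315] [208. 227.]
scene stand 0.65 [ 0.4595 -0.3704  0.0059] [140. 206.]
0.9
```

View pics/c2.png

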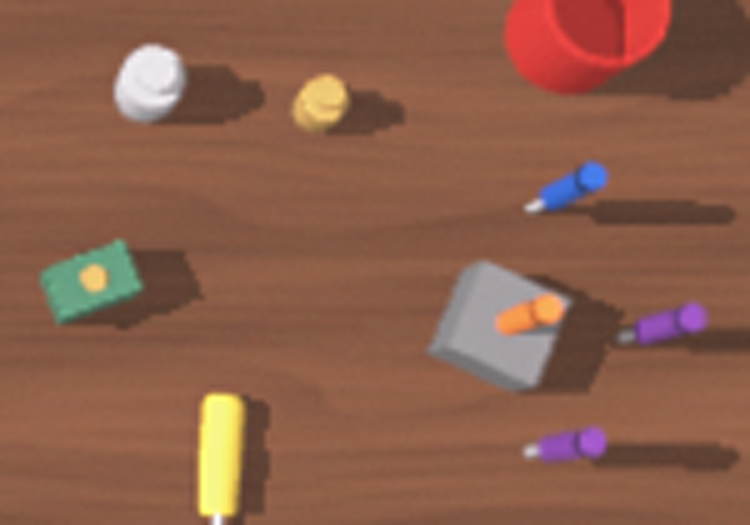

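View pics/c1.png

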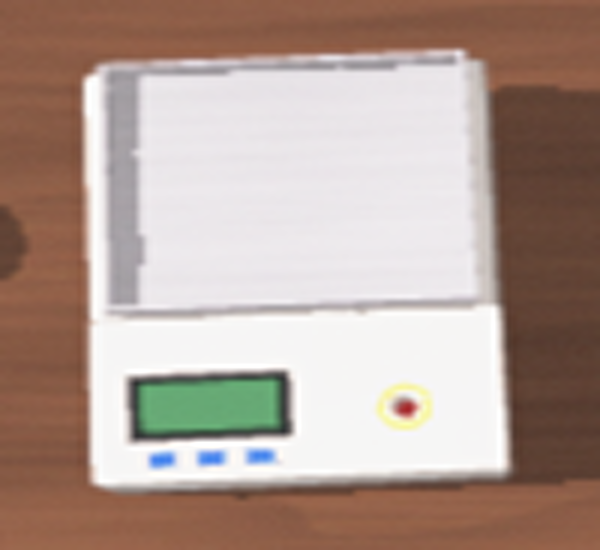

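```bash
cat > est.py <<'E'
from h import *
V,U=np.mgrid[0:384,0:512];UV=np.c_[U.ravel(),V.ravel()]
def cloud(n,d):return unproj(n,UV,d.ravel()).reshape(384,512,3)
if __name__=="__main__":
  for n in("top","scene"):
    im=cv2.imread(f"pics/{n}0.png");d=np.load(f"{n}0.npy");P=cloud(n,d);z=P[...,2]
    hsv=cv2.cvtColor(im,cv2.COLOR_BGR2HSV)
    def near(x,y,r):return (np.hypot(P[...,0]-x,P[...,1]-y)<r)&(d>0)
    print(n)
    m=near(.57,.13,.19)&(z>.045)&(z<.1)
    Q=P[m][:,:2].astype(np.float32)
    print("bal rect",m.sum(),cv2.minAreaRect(Q))
    m=near(.57,.13,.19)&(z>.055)&(z<.071); print("panel z",np.median(z[near(.46,.16,.02)]), "pan z",np.median(z[near(.62,.16,.03)]))
    m=near(.477,.094,.03)&(hsv[...,1]>50)&(abs(hsv[...,0].astype(int)-28)<8)
    uv=UV.reshape(384,512,2)[m];print("ring",m.sum(),onz(n,uv.mean(0),.065), onz(n,(uv.max(0)+uv.min(0))/2,.065))
    for nm,x,y,h in(("steel",.617,-.15,.064),("brass",.605,-.262,.05),("block",.485,-.114,.044),("stand",.458,-.372,.05)):
        m=near(x,y,.05)&(z>h-.006)&(z<h+.01);Q=P[m]
        print(nm,"top",m.sum(),Q.mean(0) if m.sum() else 0,(Q.min(0)+Q.max(0))/2 if m.sum() else 0)
        m=near(x,y,.05)&(z>.012)&(z<h+.01);Q=P[m][:,:2].astype(np.float32)
        print("   all",m.sum(),cv2.minAreaRect(Q), cv2.minEnclosingCircle(Q))
    m=near(.46,-.375,.06)&(hsv[...,1]>150)&(abs(hsv[...,0].astype(int)-11)<7)&(z>.055)
    if m.any():print("stylus",m.sum(),P[m].mean(0),z[m].min(),z[m].max(), P[m&(z>.12)].mean(0))
E
python3 est.py
```

```text
top
bal rect 5629 ((0.5678737163543701, 0.15567243099212646), (0.26055091619491577, 0.20959877967834473), 3.1646649837493896)
panel z 0.06490934458404822 pan z 0.07233611142675792
ring 33 [[0.47890664 0.09536845 0.065     ]] [[0.48059134 0.09548894 0.065     ]]
steel top 45 [ 0.61568644 -0.14963323  0.06411002] [ 0.61628631 -0.14854513  0.06434498]
   all 146 ((0.6154497265815735, -0.1488206386566162), (0.038193702697753906, 0.039408162236213684), 70.30815887451172) ((0.6158937215805054, -0.1493704617023468), 0.02091025374829769)
brass top 28 [ 0.60476608 -0.26199849  0.0493527 ] [ 0.60455514 -0.26210069  0.04921354]
   all 84 ((0.6043183207511902, -0.26196789741516113), (0.027436982840299606, 0.02862417697906494), 44.43069839477539) ((0.6049753427505493, -0.2624915838241577), 0.015289301052689552)
block top 180 [ 0.48666231 -0.10982321  0.04388197] [ 0.48626372 -0.1100863   0.04516058]
   all 203 ((0.4868762493133545, -0.10970287024974823), (0.034571144729852676, 0.05339142680168152), 21.56749153137207) ((0.48660242557525635, -0.10939069837331772), 0.030533673241734505)
stand top 29
[... 1181 characters left out ...]
0.015430108644068241)
block top 134 [ 0.491449   -0.11013356  0.04336797] [ 0.48999466 -0.11118389  0.04333017]
   all 271 ((0.49003881216049194, -0.11011375486850739), (0.03760702162981033, 0.054518233984708786), 22.32924461364746) ((0.48935428261756897, -0.11044736951589584), 0.031153284013271332)
stand top 225 [ 0.4677277  -0.37101311  0.04957668] [ 0.46425109 -0.37334119  0.05192873]
   all 470 ((0.461178719997406, -0.37152034044265747), (0.0630774199962616, 0.0648067444562912), 65.99644470214844) ((0.46144339442253113, -0.37261250615119934), 0.04243971407413483)
stylus 127 [ 0.46504897 -0.37037051  0.09648345] 0.05511893051178804 0.13057327790560727 [ 0.46310981 -0.37118544  0.12695961]
```

```bash
cat > plan.py <<'E'
from h import *
from scipy.spatial.transform import Rotation as Ro
YAW=np.radians(3.17)
AP=np.array([.4797,.0950,.065])
b=lambda x,y:AP[:2]+[x*np.cos(YAW)-y*np.sin(YAW),x*np.sin(YAW)+y*np.cos(YAW)]
PAN=b(.14,.055)
pan=lambda x,y:b(.14+x,.055+y)
def st():
    s=manip.get_state();q=s["ee_rot"];R=Ro.from_quat([q[1],q[2],q[3],q[0]]).as_matrix()
    return s,R
def show(tx=None,yaw=None):
    "tx: wanted grasp-point position; yaw deg of tool y"
    s,R=st();p=np.array(s["position"])
    print("t",round(s["clock"],2),"TCP",p.round(4),"grasp",(p+.054*R[:,0]).round(4),"w",round(s["width"],4),"F",np.round(s["contact_force"],1))
    y=np.degrees(np.arctan2(R[1,1],R[0,1]));print("tool x",R[:,0].round(3),"y-yaw",y.round(2),"q6",np.round(s["qpos"][5],3))
    if yaw is not None:
        dt=(yaw-y+90)%180-90;print("twist deg",(-dt).round(2),"rows",(-dt/6).round(3))
        # axes after twist
        R=R@Ro.from_euler("x",-dt,degrees=True).as_matrix()
    if tx is not None:
        g=np.array(tx)-.054*R[:,0]-p
        print("shift units(30mm)",(R.T@g/.03).round(2),"mm",(R.T@g*1e3).round(1))
E
python3 -c "
from plan import *
print(PAN,pan(0,-.052),pan(0,.005),pan(0,.058))
show([.617,-.149,.15],3.17)"
```

```text
[0.61644435 0.15765766] [0.61931988 0.10573723] [0.61616786 0.16265001] [0.61323702 0.21556891]
t 0.9 TCP [0.2175 0.5323 0.3039] grasp [0.2175 0.5324 0.2499] w 0.0856 F [ 0.   0.9 -0.4]
tool x [ 0.  0. -1.] y-yaw 67.78 q6 -0.121
twist deg 64.61 rows 10.769
shift units(30mm) [ 3.33 12.04 23.41] mm [ 99.9 361.2 702.4]
```

{"method": "play_rows", "body": {"steps": [[0,0,0,0,1],[0,0,0,0,1],[0,0,0,0,1],[0,0,0,0,1],[0,0,0,0,1],[0,0,0,0,1],[0,0,0,0,1],[0,0,0,0,1],[0,0,0,0,1],[0,0,0,0,1],[0.2,0,0,0,0.77]], "newtons": 60}}

```text
clock: 2.0
position: [0.2174, 0.5323, 0.3039]
ee_rot: [0.513, 0.487, 0.513, -0.487]
contact_force: [-0.7, -0.0, -0.7]
width: 0.0733
```

{"method": "play_rows", "body": {"steps": [[0.2,0,0.5,1,0],[0.2,0,0.5,1,0],[0.2,0,0.5,1,0],[0.2,0,0.5,1,0],[0.2,0,0.5,1,0],[0.2,0,0.5,1,0],[0.2,0,0.5,1,0],[0.2,0,0.5,1,0],[0.2,0,0.5,1,0],[0.2,0,0.5,1,0],[0.2,0,0.5,1,0],[0.2,0,0.5,1,0],[0.2,0,0.5,1,0],[0.2,0,0.5,1,0],[0.2,0,0.5,1,0],[0.2,0,0.5,1,0],[0.2,0,0.5,1,0],[0.2,0,0.5,1,0],[0.2,0,0.5,1,0],[0.2,0,0.5,1,0]]}}

```text
clock: 4.0
position: [0.5506, -0.0515, 0.304]
ee_rot: [0.514, 0.486, 0.513, -0.486]
contact_force: [0.5, 0.3, -0.6]
width: 0.0679
```

```bash
python3 -c "
from plan import *
show([.617,-.149,.036],3.17)"
```

```text
t 4.0 TCP [ 0.5506 -0.0515  0.304 ] grasp [ 0.5507 -0.0515  0.25  ] w 0.0679 F [ 0.5  0.3 -0.6]
tool x [ 0.  0. -1.] y-yaw 3.15 q6 -0.274
twist deg -0.02 rows -0.004
shift units(30mm) [7.13 2.03 3.37] mm [214.   60.8 101. ]
```

{"method": "play_rows", "body": {"steps": [[0.2,0.5,0.5,0.85,0],[0.2,0.5,0.5,0.85,0],[0.2,0.5,0.5,0.85,0],[0.2,0.5,0.53,0.82,0],[0.2,1,0,0,0],[0.2,1,0,0,0],[0.2,1,0,0,0],[0.2,1,0,0,0],[0.2,0.7,0,0,0],[0.2,0.43,0,0,0],[0.8,0,0,0,0],[0.8,0,0,0,0],[0.8,0,0,0,0],[0.8,0,0,0,0],[0.8,0,0,0,0]]}}

```text
clock: 5.5
position: [0.617, -0.1479, 0.091]
ee_rot: [0.514, 0.486, 0.513, -0.486]
contact_force: [-0.1, 0.2, 0.1]
width: 0.038
```

```bash
python3 -c "
from plan import *
show([.617,-.149,.036],3.17)
for n in ('scene','top'):
  im,d=manip.get_image(n);cv2.imwrite(f'pics/{n}1.png',im[:,:,::-1])
"
```

```text
t 5.5 TCP [ 0.617  -0.1479  0.091 ] grasp [ 0.6171 -0.148   0.037 ] w 0.038 F [-0.1  0.2  0.1]
tool x [ 0.002 -0.001 -1.   ] y-yaw 3.16 q6 -0.4
twist deg -0.01 rows -0.001
shift units(30mm) [ 0.03 -0.01  0.03] mm [ 1.  -0.2  1. ]
```

View pics/scene1.png

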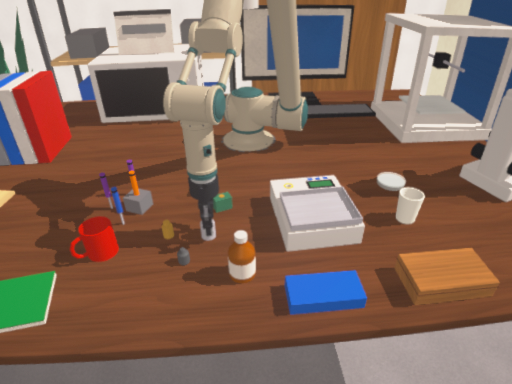

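{"method": "play_rows", "body": {"steps": [[0.8,0.3,0,0,0],[0.8,-0.6,0,0,0],[0.8,-1,0,0,0],[0.8,-1,0,0,0],[0.8,-1,0,0,0],[0.8,-1,0,0,0]]}}

```text
clock: 6.2
position: [0.6158, -0.1475, 0.2194]
ee_rot: [0.513, 0.486, 0.514, -0.486]
contact_force: [1.0, -0.4, -4.2]
width: 0.0388
```

```bash
python3 -c "
from plan import *
show([*pan(0,.005),.112],3.17)
"
```

```text
t 6.2 TCP [ 0.6158 -0.1475  0.2194] grasp [ 0.6157 -0.1475  0.1654] w 0.0388 F [ 1.  -0.4 -4.2]
tool x [-0.002  0.001 -1.   ] y-yaw 3.16 q6 -0.4
twist deg -0.01 rows -0.001
shift units(30mm) [  1.79   0.59 -10.32] mm [  53.6   17.7 -309.6]
```

{"method": "play_rows", "body": {"steps": [[0.8,0,0.1,-0.6,0],[0.8,0,0.06,-1,0],[0.8,0,0.06,-1,0],[0.8,0,0.06,-1,0],[0.8,0,0.06,-1,0],[0.8,0,0.06,-1,0],[0.8,0,0.06,-1,0],[0.8,0,0.06,-1,0],[0.8,0,0.06,-1,0],[0.8,0,0.05,-1,0],[0.8,0,0,-0.72,0],[0.8,0.6,0,0,0],[0.8,0.5,0,0,0],[0.8,0.3,0,0,0],[0.8,0,0,0,0],[0.8,0,0,0,0]]}}

```text
clock: 7.8
position: [0.6181, 0.1625, 0.1765]
ee_rot: [0.513, 0.486, 0.514, -0.486]
contact_force: [-0.2, 1.1, -3.8]
width: 0.0382
```

```bash
python3 -c "
from plan import *
show([*pan(0,.005),.110],3.17)
for n in ('scene',):
  im,d=manip.get_image(n);cv2.imwrite(f'pics/{n}2.png',cv2.resize(im[100:260,240:380,::-1],None,fx=4,fy=4)[:600])
"
```

```text
t 7.8 TCP [0.6181 0.1625 0.1765] grasp [0.618  0.1625 0.1225] w 0.0382 F [-0.2  1.1 -3.8]
tool x [-0.001  0.    -1.   ] y-yaw 3.15 q6 0.093
twist deg -0.02 rows -0.003
shift units(30mm) [ 0.42 -0.06 -0.01] mm [12.5 -1.8 -0.3]
```

View pics/scene2.png

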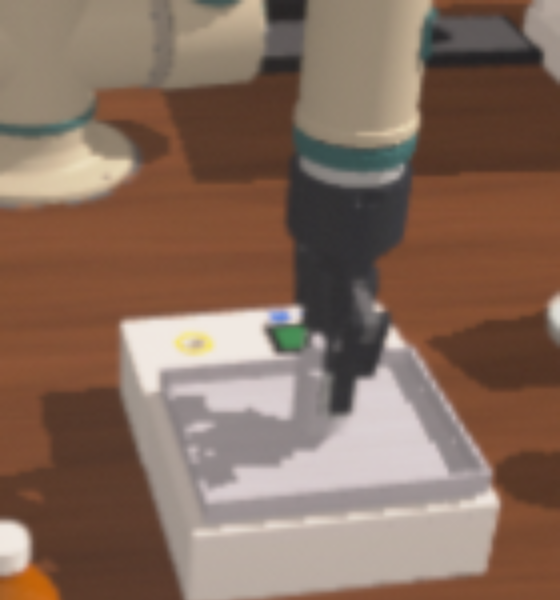

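Picture: the steel weight hangs upright in the jaws over the middle of the tray (around (315,390) in the crop). I'll lower it gently.

{"method": "play_rows", "body": {"steps": [[0.8,0.2,0,0,0],[0.8,0.15,0,0,0],[0.8,0.05,0,0,0],[0.8,0.05,0,0,0],[0.8,0,0,0,0]]}}

```text
clock: 8.35
position: [0.6183, 0.1623, 0.1638]
ee_rot: [0.514, 0.486, 0.514, -0.486]
contact_force: [-0.7, -0.9, -3.0]
width: 0.0383
```

{"method": "play_rows", "body": {"steps": [[0.8,0.05,0,0,0],[0.8,0,0,0,0]]}}

```text
clock: 8.55
position: [0.6183, 0.1623, 0.1637]
ee_rot: [0.514, 0.486, 0.513, -0.486]
contact_force: [-3.6, -0.8, 4.4]
width: 0.0382
```

{"method": "play_rows", "body": {"steps": [[0.8,0.05,0,0,0],[0.8,0,0,0,0]]}}

```text
clock: 8.75
position: [0.6182, 0.1623, 0.1636]
ee_rot: [0.514, 0.486, 0.513, -0.486]
contact_force: [-4.2, -0.9, 11.8]
width: 0.0383
```

{"method": "play_rows", "body": {"steps": [[0.8,-0.05,0,0,0],[0.45,0,0,0,0],[0.3,0,0,0,0],[0.3,0,0,0,0],[0.3,0,0,0,0],[0.3,-0.5,0,0,0],[0.3,-1,0,0,0],[0.3,-1,0,0,0],[0.3,-1,0,0,0]]}}

```text
clock: 9.65
position: [0.6183, 0.1624, 0.2677]
ee_rot: [0.513, 0.486, 0.514, -0.486]
contact_force: [-0.1, 0.2, -0.3]
width: 0.06
```

```bash
python3 -c "
from plan import *
show([.6055,-.2625,.031],3.17)
for n in ('scene',):
  im,d=manip.get_image(n);cv2.imwrite(f'pics/{n}3.png',cv2.resize(im[100:260,240:380,::-1],None,fx=4,fy=4)[:600])
"
```

```text
t 9.65 TCP [0.6183 0.1624 0.2677] grasp [0.6183 0.1624 0.2137] w 0.06 F [-0.1  0.2 -0.3]
tool x [-0.  0. -1.] y-yaw 3.16 q6 0.093
twist deg -0.01 rows -0.002
shift units(30mm) [ 6.09 -1.21 14.12] mm [182.7 -36.2 423.5]
```

View pics/scene3.png

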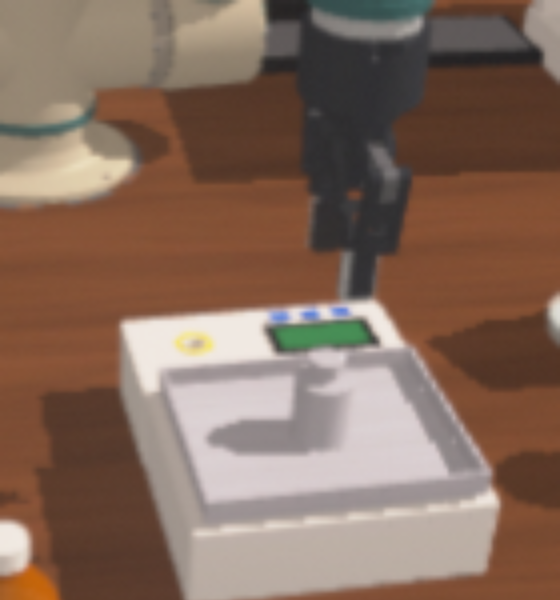

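The steel weight stands upright in the tray (crop (322,400)). Next is the brass weight.

{"method": "play_rows", "body": {"steps": [[0.3,0,-0.09,1,0],[0.3,0,-0.09,1,0],[0.3,0,-0.09,1,0],[0.3,0,-0.09,1,0],[0.3,0,-0.09,1,0],[0.3,0,-0.09,1,0],[0.3,0,-0.09,1,0],[0.3,0,-0.09,1,0],[0.3,0,-0.09,1,0],[0.3,0,-0.09,1,0],[0.3,0,-0.09,1,0],[0.3,0,-0.09,1,0],[0.3,0,-0.09,1,0],[0.3,0,-0.04,1,0],[0.3,1,0,0.12,0],[0.3,1,0,0,0],[0.3,1,0,0,0],[0.3,1,0,0,0]]}}

```text
clock: 11.5
position: [0.6054, -0.2629, 0.1456]
ee_rot: [0.514, 0.486, 0.513, -0.486]
contact_force: [-0.2, -0.2, 0.2]
width: 0.0595
```

```bash
python3 -c "
from plan import *
show([.6055,-.2625,.027],3.17)
for n in ('scene',):
  im,d=manip.get_image(n);cv2.imwrite(f'pics/{n}4.png',cv2.resize(im[140:260,100:260,::-1],None,fx=5,fy=5)[:600])
"
```

```text
t 11.5 TCP [ 0.6054 -0.2629  0.1456] grasp [ 0.6054 -0.2629  0.0916] w 0.0595 F [-0.2 -0.2  0.2]
tool x [ 0. -0. -1.] y-yaw 3.14 q6 -0.57
twist deg -0.03 rows -0.006
shift units(30mm) [ 2.15  0.   -0.01] mm [64.6  0.1 -0.3]
```

View pics/scene4.png

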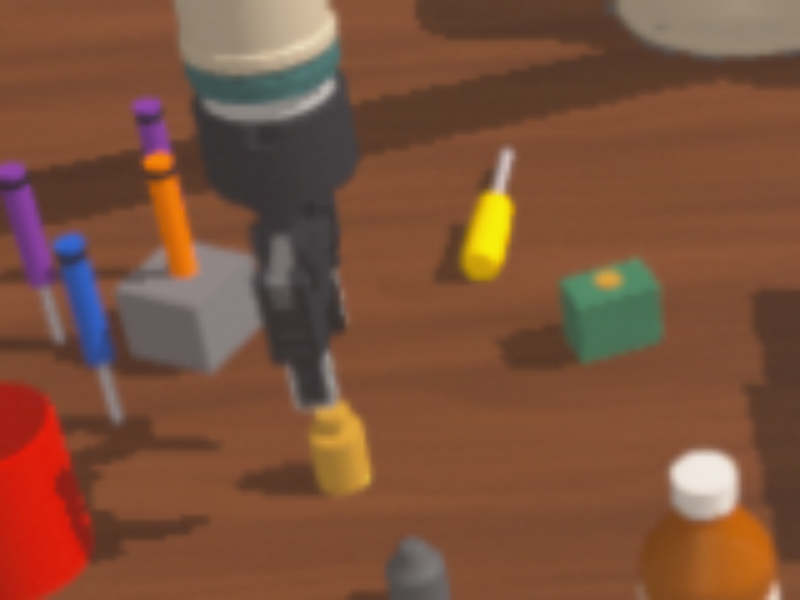

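The gripper is centred over the brass weight (crop (340,450)). The orange stylus is the one in the grey stand (crop (170,215)). Blue and purple stand beside it and aren't meant.

{"method": "play_rows", "body": {"steps": [[0.3,1,0,0,0],[0.3,0.7,0,0,0],[0.3,0.43,0,0,0],[0.9,0,0,0,0],[0.9,0,0,0,0],[0.9,0,0,0,0],[0.9,0,0,0,0],[0.9,0,0,0,0]]}}

```text
clock: 12.35
position: [0.606, -0.2629, 0.0843]
ee_rot: [0.514, 0.486, 0.513, -0.486]
contact_force: [-1.0, -0.5, 2.0]
width: 0.0281
```

{"method": "play_rows", "body": {"steps": [[0.9,-0.5,0,0,0],[0.9,-1,0,0,0],[0.9,-1,0,0,0],[0.9,-1,0,0,0],[0.9,-1,0,0,0],[0.9,-0.6,0,0,0],[0.9,0,0,0,0]]}}

```text
clock: 13.05
position: [0.6066, -0.2632, 0.2397]
ee_rot: [0.516, 0.487, 0.511, -0.485]
contact_force: [0.6, -0.7, -1.9]
width: 0.0281
```

```bash
python3 -c "
from plan import *
show([*pan(0,.058),.114],3.17)
"
```

```text
t 13.05 TCP [ 0.6066 -0.2632  0.2397] grasp [ 0.607  -0.2634  0.1857] w 0.0281 F [ 0.6 -0.7 -1.9]
tool x [ 0.006 -0.003 -1.   ] y-yaw 3.16 q6 -0.57
twist deg -0.01 rows -0.001
shift units(30mm) [  2.34   1.08 -15.94] mm [  70.2   32.3 -478.2]
```

{"method": "play_rows", "body": {"steps": [[0.9,-0.3,0.08,-0.94,0],[0.9,-0.2,0.07,-1,0],[0.9,0,0.07,-1,0],[0.9,0,0.07,-1,0],[0.9,0,0.07,-1,0],[0.9,0,0.07,-1,0],[0.9,0,0.07,-1,0],[0.9,0,0.07,-1,0],[0.9,0,0.07,-1,0],[0.9,0,0.07,-1,0],[0.9,0,0.07,-1,0],[0.9,0,0.07,-1,0],[0.9,0,0.07,-1,0],[0.9,0,0.07,-1,0],[0.9,0,0.07,-1,0],[0.9,0,0.02,-1,0],[0.9,0,0,0,0]]}}

```text
clock: 14.75
position: [0.6102, 0.2203, 0.2492]
ee_rot: [0.513, 0.485, 0.516, -0.485]
contact_force: [-0.3, -1.1, -1.4]
width: 0.0284
```

```bash
python3 -c "
from plan import *
show([*pan(0,.058),.108],3.17)
"
```

```text
t 14.75 TCP [0.6102 0.2203 0.2492] grasp [0.6101 0.2204 0.1952] w 0.0284 F [-0.3 -1.1 -1.4]
tool x [-0.003  0.002 -1.   ] y-yaw 3.37 q6 0.179
twist deg 0.2 rows 0.033
shift units(30mm) [2.91 0.1  0.17] mm [87.2  3.1  5.2]
```

{"method": "play_rows", "body": {"steps": [[0.9,0.8,0.1,0.14,0],[0.9,0.9,0,0,0],[0.9,0.6,0,0,0],[0.9,0.3,0,0,0],[0.9,0.15,0,0,0],[0.9,0,0,0,0]]}}

```text
clock: 15.35
position: [0.6145, 0.2123, 0.1681]
ee_rot: [0.513, 0.486, 0.514, -0.486]
contact_force: [-0.8, 0.0, -0.4]
width: 0.028
```

{"method": "play_rows", "body": {"steps": [[0.9,0.05,0,0,0],[0.9,0.05,0,0,0],[0.9,0,0,0,0]]}}

```text
clock: 15.65
position: [0.6148, 0.2127, 0.1662]
ee_rot: [0.514, 0.486, 0.513, -0.486]
contact_force: [0.2, 0.1, -1.4]
width: 0.0284
```

{"method": "play_rows", "body": {"steps": [[0.9,0.05,0,0,0],[0.9,0,0,0,0]]}}

```text
clock: 15.85
position: [0.6145, 0.2126, 0.1642]
ee_rot: [0.514, 0.486, 0.514, -0.486]
contact_force: [-0.9, -0.1, -2.6]
width: 0.0281
```

{"method": "play_rows", "body": {"steps": [[0.9,0.06,0,0,0],[0.9,0.06,0,0,0],[0.9,0.05,0,0,0],[0.9,0,0,0,0]]}}

```text
clock: 16.25
position: [0.6144, 0.2126, 0.1586]
ee_rot: [0.513, 0.486, 0.514, -0.486]
contact_force: [0.7, -0.8, -1.2]
width: 0.0279
```

{"method": "play_rows", "body": {"steps": [[0.9,0.05,0,0,0],[0.9,0,0,0,0]]}}

```text
clock: 16.45
position: [0.6146, 0.2126, 0.1574]
ee_rot: [0.514, 0.486, 0.514, -0.486]
contact_force: [-0.8, -0.7, -1.8]
width: 0.0282
```

{"method": "play_rows", "body": {"steps": [[0.9,0.05,0,0,0],[0.9,0,0,0,0]]}}

```text
clock: 16.65
position: [0.6146, 0.2127, 0.1572]
ee_rot: [0.514, 0.486, 0.513, -0.486]
contact_force: [-1.4, -0.2, 3.9]
width: 0.0286
```

{"method": "play_rows", "body": {"steps": [[0.6,0,0,0,0],[0.4,0,0,0,0],[0.4,0,0,0,0],[0.4,0,0,0,0],[0.4,-0.5,0,0,0],[0.4,-1,0,0,0],[0.4,-1,0,0,0],[0.4,-1,0,0,0]]}}

```text
clock: 17.45
position: [0.6145, 0.2126, 0.2618]
ee_rot: [0.513, 0.486, 0.514, -0.486]
contact_force: [-0.4, -0.4, 0.3]
width: 0.0514
```

```bash
python3 -c "
from plan import *
show([.488,-.110,.030],22)
for n in ('scene',):
  im,d=manip.get_image(n);cv2.imwrite(f'pics/{n}5.png',cv2.resize(im[100:260,240:380,::-1],None,fx=4,fy=4)[:600])
"
```

```text
t 17.45 TCP [0.6145 0.2126 0.2618] grasp [0.6145 0.2126 0.2078] w 0.0514 F [-0.4 -0.4  0.3]
tool x [-0. -0. -1.] y-yaw 3.16 q6 0.171
twist deg -18.84 rows -3.14
shift units(30mm) [ 5.93 -7.93  8.39] mm [ 177.9 -238.   251.8]
```

View pics/scene5.png

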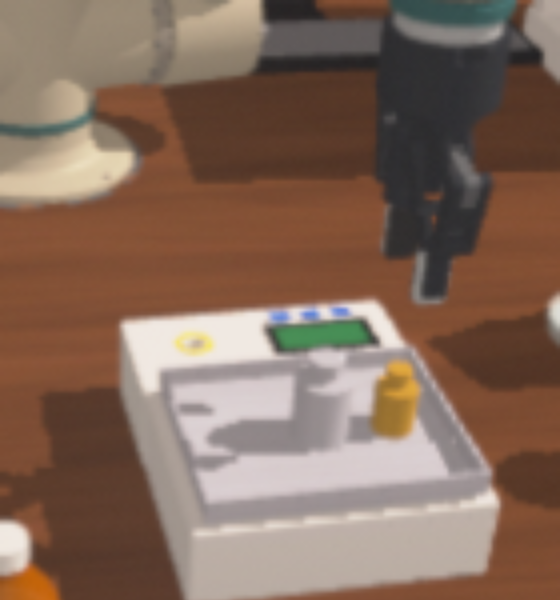

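Steel and brass stand upright side by side. Next is the block.

{"method": "play_rows", "body": {"steps": [[0.25,0,0,0,-1],[0.25,0,0,0,-1],[0.25,0,0,0,-1],[0.25,0,0,0,-0.14],[0.25,0,-0.88,0.93,0],[0.25,0,-0.88,0.93,0],[0.25,0,-0.88,0.93,0],[0.25,0,-0.88,0.93,0],[0.25,0,-0.88,0.93,0],[0.25,0,-0.88,0.93,0],[0.25,0,-0.88,0.93,0],[0.25,0,-0.88,0.93,0],[0.25,0,-0.89,0.95,0],[0.25,1,0,0,0],[0.25,1,0,0,0],[0.25,1,0,0,0],[0.25,0.5,0,0,0],[0.25,0,0,0,0]]}}

```text
clock: 19.3
position: [0.4868, -0.1094, 0.1538]
ee_rot: [0.584, 0.396, 0.588, -0.396]
contact_force: [-0.8, -0.2, -0.5]
width: 0.0643
```

```bash
python3 -c "
from plan import *
show([.488,-.110,.030],22)
for n in ('scene',):
  im,d=manip.get_image(n);cv2.imwrite(f'pics/{n}6.png',cv2.resize(im[140:260,150:310,::-1],None,fx=5,fy=5)[:600])
"
```

```text
t 19.3 TCP [ 0.4868 -0.1094  0.1538] grasp [ 0.4865 -0.1093  0.0998] w 0.0643 F [-0.8 -0.2 -0.5]
tool x [-0.005  0.002 -1.   ] y-yaw 21.9 q6 -0.743
twist deg -0.1 rows -0.017
shift units(30mm) [2.33 0.05 0.05] mm [69.8  1.4  1.5]
```

View pics/scene6.png

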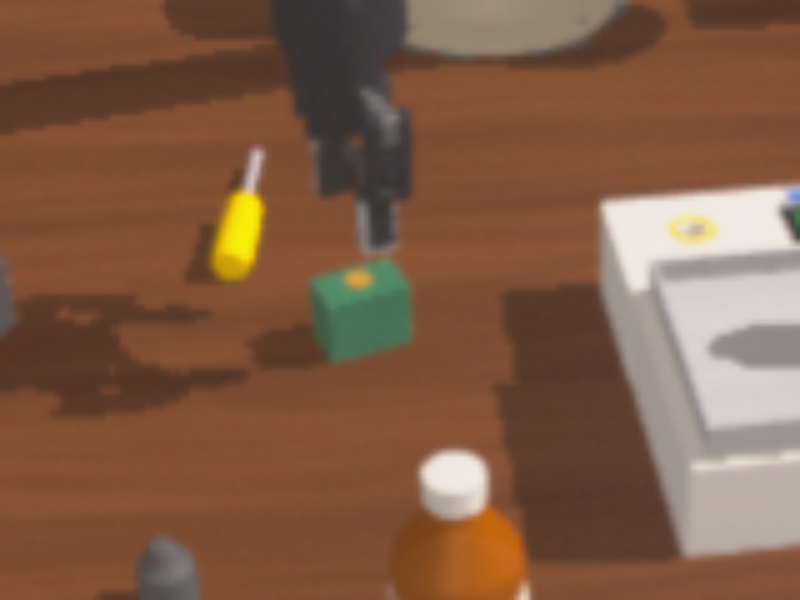

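{"method": "play_rows", "body": {"steps": [[0.25,1,0.05,0.03,0],[0.25,0.8,0,0,0],[0.25,0.5,0,0,0],[0.25,0,0,0,0],[0.85,0,0,0,0],[0.85,0,0,0,0],[0.85,0,0,0,0],[0.85,0,0,0,0],[0.85,0,0,0,0]]}}

```text
clock: 20.25
position: [0.4906, -0.1106, 0.0886]
ee_rot: [0.587, 0.395, 0.585, -0.395]
contact_force: [-0.6, -1.2, 6.8]
width: 0.033
```

{"method": "play_rows", "body": {"steps": [[0.85,-0.5,0,0,0],[0.85,-1,0,0,0],[0.85,-1,0,0,0],[0.85,-1,0,0,0],[0.85,-1,0,0,0],[0.85,-0.6,0,0,1],[0.85,0,0,0,1],[0.85,0,0,0,1],[0.85,0,0,0,0.14]]}}

```text
clock: 21.15
position: [0.4896, -0.1098, 0.2401]
ee_rot: [0.513, 0.486, 0.514, -0.486]
contact_force: [-0.3, 0.1, -5.2]
width: 0.0331
```

```bash
python3 -c "
from plan import *
show([*pan(0,-.052),.108],3.17)
for n in ('scene',):
  im,d=manip.get_image(n);cv2.imwrite(f'pics/{n}7.png',cv2.resize(im[120:240,150:310,::-1],None,fx=5,fy=5)[:600])
"
```

```text
t 21.15 TCP [ 0.4896 -0.1098  0.2401] grasp [ 0.4896 -0.1098  0.1861] w 0.0331 F [-0.3  0.1 -5.2]
tool x [ 0.  0. -1.] y-yaw 3.12 q6 -0.414
twist deg -0.05 rows -0.008
shift units(30mm) [ 2.6   4.71 -6.93] mm [  78.1  141.4 -208. ]
```

View pics/scene7.png

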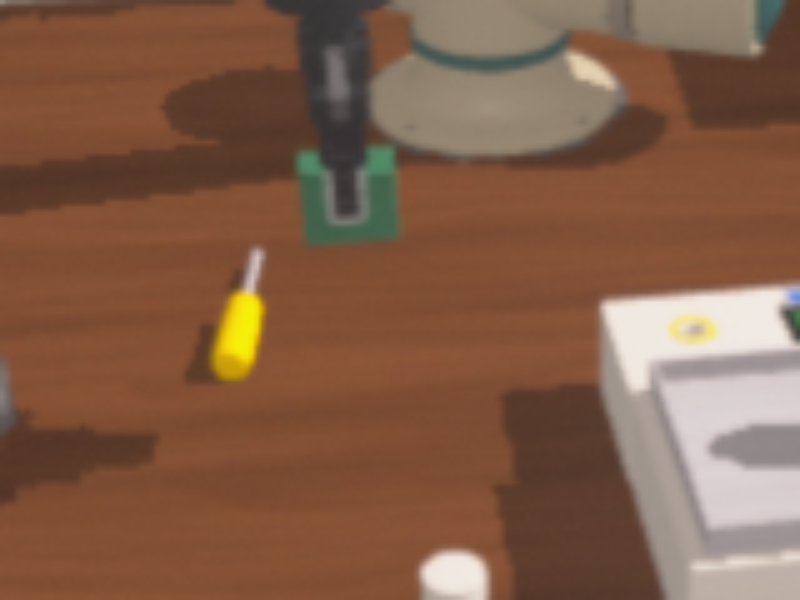

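{"method": "play_rows", "body": {"steps": [[0.85,0,0.4,-0.6,0],[0.85,0,0.64,-0.93,0],[0.85,0,0.64,-0.93,0],[0.85,0,0.64,-0.93,0],[0.85,0,0.64,-0.93,0],[0.85,0,0.64,-0.93,0],[0.85,0,0.64,-0.92,0],[0.85,0,0.47,-0.7,0],[0.85,0.2,0,0,0],[0.85,0.6,0,0,0],[0.85,0.6,0,0,0],[0.85,0.4,0,0,0],[0.85,0.2,0,0,0],[0.85,0.1,0,0,0],[0.85,0,0,0,0]]}}

```text
clock: 22.7
position: [0.6199, 0.1032, 0.177]
ee_rot: [0.514, 0.486, 0.514, -0.486]
contact_force: [-0.3, -0.0, -4.9]
width: 0.0328
```

```bash
python3 -c "
from plan import *
show([*pan(0,-.053),.108],3.17)
for n in ('scene',):
  im,d=manip.get_image(n);cv2.imwrite(f'pics/{n}8.png',cv2.resize(im[100:260,240:380,::-1],None,fx=4,fy=4)[:600])
"
```

```text
t 22.7 TCP [0.6199 0.1032 0.177 ] grasp [0.6199 0.1033 0.123 ] w 0.0328 F [-0.3 -0.  -4.9]
tool x [ 0.  0. -1.] y-yaw 3.16 q6 -0.001
twist deg -0.01 rows -0.002
shift units(30mm) [ 0.5  -0.01 -0.05] mm [15.  -0.4 -1.5]
```

View pics/scene8.png

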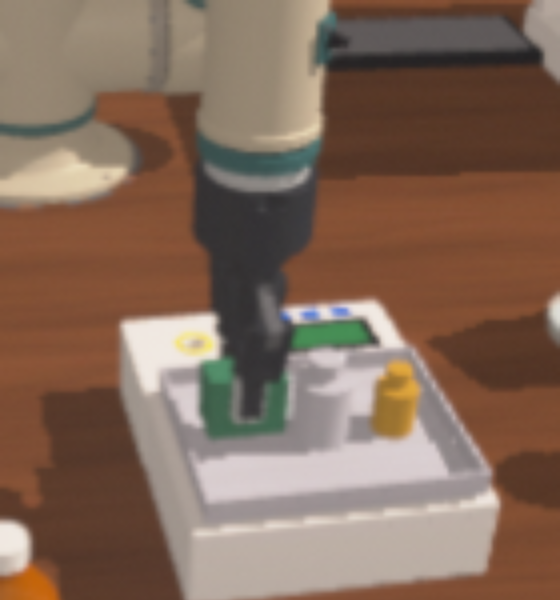

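The block hangs over the tray's right part with clearance to the steel weight. Now I'll lower it.

{"method": "play_rows", "body": {"steps": [[0.85,0.2,0,-0.03,0],[0.85,0.12,0,0,0],[0.85,0.06,0,0,0],[0.85,0.05,0,0,0],[0.85,0,0,0,0]]}}

```text
clock: 23.25
position: [0.6196, 0.1044, 0.1639]
ee_rot: [0.514, 0.486, 0.514, -0.486]
contact_force: [0.8, -0.8, -4.6]
width: 0.033
```

{"method": "play_rows", "body": {"steps": [[0.85,0.05,0,0,0],[0.85,0,0,0,0]]}}

```text
clock: 23.45
position: [0.6197, 0.1044, 0.1625]
ee_rot: [0.514, 0.486, 0.514, -0.486]
contact_force: [0.0, 0.1, -5.1]
width: 0.0334
```

{"method": "play_rows", "body": {"steps": [[0.85,0.05,0,0,0],[0.85,0,0,0,0]]}}

```text
clock: 23.65
position: [0.6199, 0.1044, 0.1617]
ee_rot: [0.514, 0.486, 0.513, -0.486]
contact_force: [0.5, 0.5, -0.9]
width: 0.0333
```

{"method": "play_rows", "body": {"steps": [[0.85,0.03,0,0,0],[0.6,0,0,0,0],[0.4,0,0,0,0],[0.35,0,0,0,0],[0.35,0,0,0,0],[0.35,-0.5,0,0,0],[0.35,-1,0,0,0],[0.35,-1,0,0,0],[0.35,-1,0,0,0]]}}

```text
clock: 24.55
position: [0.6197, 0.1043, 0.2661]
ee_rot: [0.514, 0.486, 0.514, -0.486]
contact_force: [0.6, 0.4, 0.1]
width: 0.0556
```

```bash
python3 -c "
from plan import *
show([.460,-.3715,.17],3.17)
for n in ('scene',):
  im,d=manip.get_image(n);cv2.imwrite(f'pics/{n}9.png',cv2.resize(im[100:260,240:380,::-1],None,fx=4,fy=4)[:600])
"
```

```text
t 24.55 TCP [0.6197 0.1043 0.2661] grasp [0.6197 0.1043 0.2121] w 0.0556 F [0.6 0.4 0.1]
tool x [-0.  0. -1.] y-yaw 3.16 q6 0.001
twist deg -0.01 rows -0.002
shift units(30mm) [ 1.4  -6.19 15.54] mm [  42.1 -185.7  466.3]
```

View pics/scene9.png

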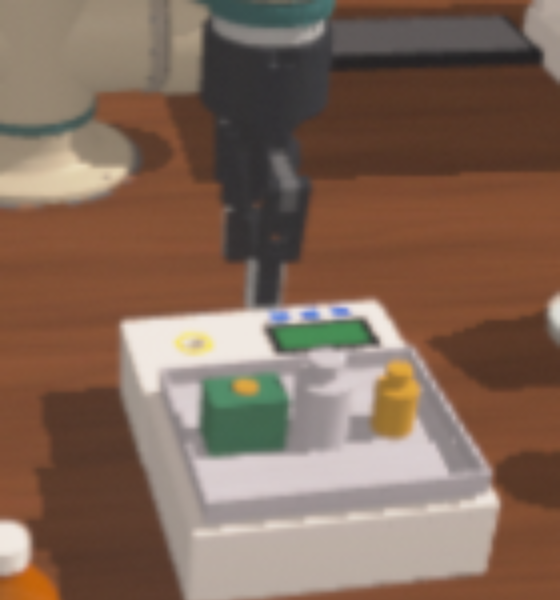

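All three weights stand upright on the floor, with clear gaps. Next, the stylus.

{"method": "play_rows", "body": {"steps": [[0.4,0,-0.2,0.54,0],[0.4,0,-0.4,1,0],[0.4,0,-0.4,1,0],[0.4,0,-0.4,1,0],[0.4,0,-0.4,1,0],[0.4,0,-0.4,1,0],[0.4,0,-0.4,1,0],[0.4,0,-0.4,1,0],[0.4,0,-0.4,1,0],[0.4,0,-0.4,1,0],[0.4,0,-0.4,1,0],[0.4,0,-0.4,1,0],[0.4,0,-0.4,1,0],[0.4,0,-0.4,1,0],[0.4,0,-0.4,1,0],[0.4,0,-0.39,1,0],[0.4,0.5,0,0,0],[0.4,0,0,0,0]]}}

```text
clock: 26.4
position: [0.4575, -0.3716, 0.2471]
ee_rot: [0.511, 0.487, 0.515, -0.487]
contact_force: [0.6, -0.6, 0.2]
width: 0.0512
```

```bash
python3 -c "
from plan import *
show([.460,-.3715,.090],3.17)
im,d=manip.get_image('scene');cv2.imwrite('pics/s10.png',cv2.resize(im[120:240,70:230,::-1],None,fx=5,fy=5)[:600])
im,d=manip.get_image('top');cv2.imwrite('pics/t10.png',cv2.resize(im[160:270,330:430,::-1],None,fx=5,fy=5)[:600])
for n in ('top','scene'):
  for r in manip.mark_of(n,'stylus_mid')[:4]: w=cam2w(n,r['location']);print(n,round(r['conf'],2),w.round(4))
"
```

```text
t 26.4 TCP [ 0.4575 -0.3716  0.2471] grasp [ 0.4573 -0.3713  0.1931] w 0.0512 F [ 0.6 -0.6  0.2]
tool x [-0.005  0.005 -1.   ] y-yaw 3.03 q6 -0.853
twist deg -0.14 rows -0.024
shift units(30mm) [3.43 0.11 0.03] mm [103.    3.2   0.8]
top 0.6 [ 0.5397 -0.4084  0.0818]
top 0.47 [ 0.457  -0.3738  0.09  ]
scene 0.68 [ 0.4551 -0.4639  0.0929]
scene 0.65 [ 0.5371 -0.4043  0.0897]
scene 0.63 [ 0.3757 -0.397   0.0857]
scene 0.56 [ 0.4623 -0.3752  0.0901]
```

View pics/s10.png

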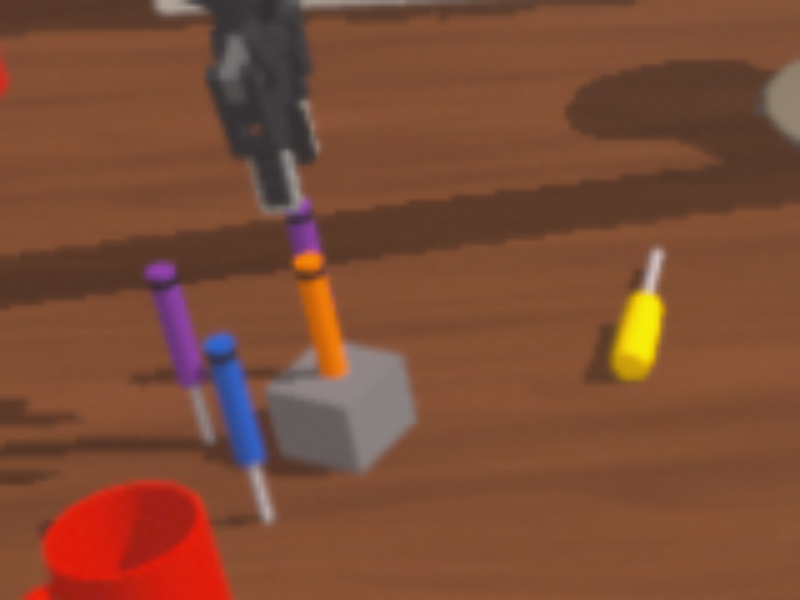

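View pics/t10.png

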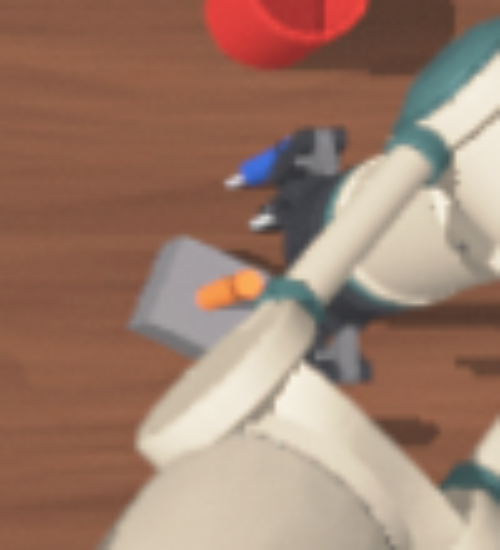

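```bash
python3 -c "
from plan import *
from scipy.optimize import least_squares
def axis(n):
  im=cv2.imread(f'pics/{n}0.png');hsv=cv2.cvtColor(im,cv2.COLOR_BGR2HSV).astype(int)
  m=(abs(hsv[...,0]-11)<6)&(hsv[...,1]>170)&(hsv[...,2]>120)
  k,l,s,c=cv2.connectedComponentsWithStats(m.astype(np.uint8))
  p=proj(n,[.46,-.3715,.09])[0]
  i=1+np.argmin([np.hypot(*(q-p)) for q in c[1:]]);print(n,s[i],c[i],p.round(1)); return l==i
from scipy.spatial import ConvexHull
D={n:axis(n) for n in('top','scene')}
def model(n,b):
  a=np.linspace(0,2*np.pi,24)
  pts=[]
  for z in(.05,.13):
    x,y=b[:2]+(b[2:]*((z-.05)/.08))
    pts.append(np.c_[x+.008*np.cos(a),y+.008*np.sin(a),0*a+z])
  h=cv2.convexHull(proj(n,np.vstack(pts)).astype(np.float32))
  M=np.zeros((384*8,512*8),np.uint8);cv2.fillConvexPoly(M,np.round((h+.5)*8).astype(np.int32),1)
  M=cv2.resize(M.astype(np.float32),(512,384),interpolation=cv2.INTER_AREA);return M
for n in D:
  best=[]
  for dx in np.arange(-.006,.0061,.001):
   for dy in np.arange(-.008,.0061,.001):
    M=model(n,np.array([.460+dx,-.3715+dy,0,0]));best.append((abs(M-D[n]).sum(),.46+dx,-.3715+dy))
  best.sort();print(n,np.round(best[:5],4))
# finger check
print(proj('scene',[[.4573+.0255,-.3713+.0015,.176]]), 'seen',70+278/5,120+200/5)
"
```

```text
top [371 216   8   5  25] [374.12 218.2 ] [375.1 217.5]
scene [128 171  11  24 143] [133.64335664 182.46153846] [134.  183.1]
top [[40.9062  0.457  -0.3655]
 [40.9375  0.46   -0.3685]
 [41.0781  0.457  -0.3675]
 [41.1094  0.457  -0.3665]
 [41.1719  0.46   -0.3705]]
scene [[33.1406  0.457  -0.3735]
 [33.8594  0.456  -0.3735]
 [33.9219  0.46   -0.3725]
 [33.9375  0.459  -0.3735]
 [33.9531  0.459  -0.3725]]
[[126.89411181 161.64435091]] seen 125.6 160.0
```

{"method": "play_rows", "body": {"steps": [[0.4,0.4,0.06,0.03,0],[0.4,0.8,0,0,0],[0.4,0.8,0,0,0],[0.4,0.8,0,0,0],[0.4,0.4,0,0,0],[0.4,0.18,0,0,0],[0.4,0,0,0,0]], "newtons": 60}}

```text
clock: 27.3
position: [0.462, -0.3719, 0.1484]
ee_rot: [0.513, 0.486, 0.514, -0.486]
contact_force: [-0.7, -0.3, -0.8]
width: 0.0514
```

```bash
python3 -c "
from plan import *
show([.459,-.372,.090],3.17)
im,d=manip.get_image('scene');cv2.imwrite('pics/s11.png',cv2.resize(im[140:240,90:190,::-1],None,fx=6,fy=6)[:600])
"
```

```text
t 27.3 TCP [ 0.462  -0.3719  0.1484] grasp [ 0.462  -0.3719  0.0944] w 0.0514 F [-0.7 -0.3 -0.8]
tool x [-0.     0.001 -1.   ] y-yaw 3.19 q6 -0.851
twist deg 0.02 rows 0.003
shift units(30mm) [ 0.15 -0.1  -0.  ] mm [ 4.4 -3.  -0.1]
```

View pics/s11.png

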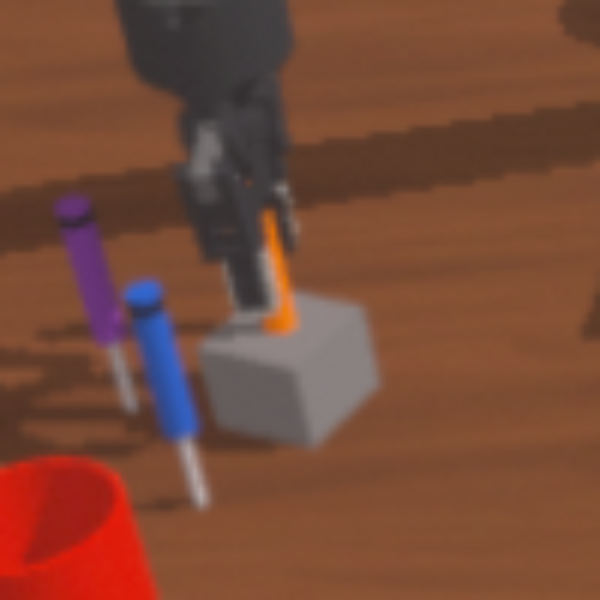

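```bash
python3 -c "
from plan import *
P=proj('scene',[[.462+.0257,-.3705,.0754],[.462+.0257+.014,-.370,.0754],[.462-.0257,-.3733,.0754],[.459,-.372,.05],[.459,-.372,.09]])
print(((P-[90,140]+.5)*6).round(0))
"
```

```text
[[264. 316.]
 [259. 332.]
 [279. 261.]
 [282. 327.]
 [267. 261.]]
```

The near finger appears slightly left of where the model puts it, while the stylus matches its predicted position. I'll shift about 2 mm towards +y and close.

{"method": "play_rows", "body": {"steps": [[0.4,0.14,-0.08,-0.07,0],[0.4,0,0,0,0],[0.95,0,0,0,0],[0.95,0,0,0,0],[0.95,0,0,0,0],[0.95,0,0,0,0],[0.95,0,0,0,0]]}}

```text
clock: 28.05
position: [0.4594, -0.3704, 0.1451]
ee_rot: [0.514, 0.486, 0.513, -0.486]
contact_force: [-1.1, 1.1, 4.5]
width: 0.0149
```

```bash
python3 -c "
from plan import *
show([.459,-.372,.090],3.17)
im,d=manip.get_image('scene');cv2.imwrite('pics/s12.png',cv2.resize(im[140:240,90:190,::-1],None,fx=6,fy=6)[:600])
"
```

```text
t 28.05 TCP [ 0.4594 -0.3704  0.1451] grasp [ 0.4594 -0.3704  0.0911] w 0.0149 F [-1.1  1.1  4.5]
tool x [ 0. -0. -1.] y-yaw 3.16 q6 -0.852
twist deg -0.01 rows -0.002
shift units(30mm) [ 0.04 -0.02  0.05] mm [ 1.1 -0.5  1.6]
```

View pics/s12.png

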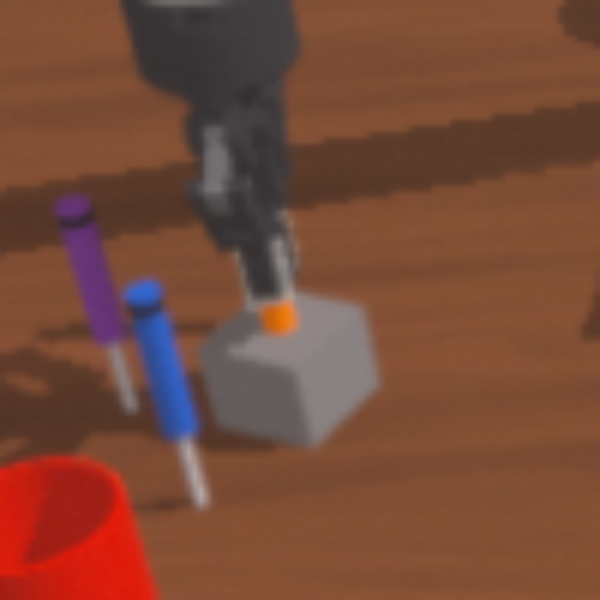

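{"method": "play_rows", "body": {"steps": [[0.95,-0.4,0,0,0],[0.95,-0.7,0,0,0],[0.95,-0.7,0,0,0],[0.95,-0.9,0,0,0],[0.95,-0.9,0,0,0],[0.95,-0.7,0,0,0],[0.95,0,0,0,0]]}}

```text
clock: 28.8
position: [0.4605, -0.3713, 0.2773]
ee_rot: [0.516, 0.486, 0.511, -0.486]
contact_force: [0.9, -0.9, -0.2]
width: 0.0146
```

```bash
python3 -c "
from plan import *
show([*AP[:2],.20],3.17)
im,d=manip.get_image('scene');cv2.imwrite('pics/s13.png',cv2.resize(im[100:220,70:190,::-1],None,fx=5,fy=5)[:600])
"
```

```text
t 28.8 TCP [ 0.4605 -0.3713  0.2773] grasp [ 0.4608 -0.3716  0.2233] w 0.0146 F [ 0.9 -0.9 -0.2]
tool x [ 0.005 -0.005 -1.   ] y-yaw 3.16 q6 -0.852
twist deg -0.01 rows -0.001
shift units(30mm) [  0.7    1.49 -15.5 ] mm [  21.    44.6 -464.9]
```

View pics/s13.png

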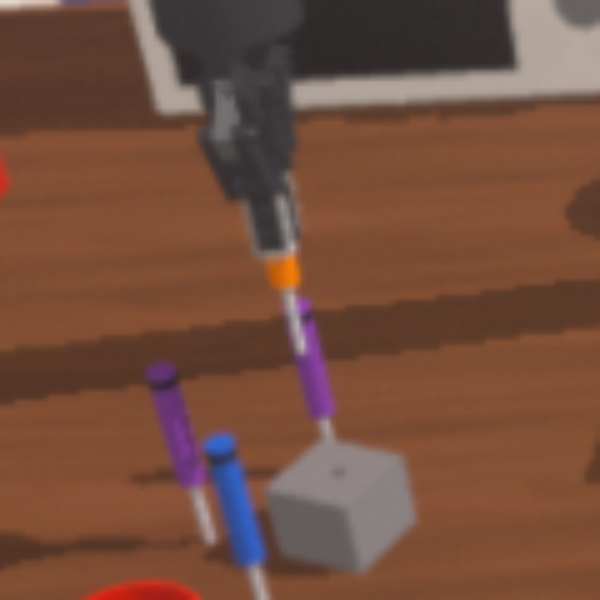

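{"method": "play_rows", "body": {"steps": [[0.95,0,0.1,-0.5,0],[0.95,0,0.1,-1,0],[0.95,0,0.1,-1,0],[0.95,0,0.1,-1,0],[0.95,0,0.1,-1,0],[0.95,0,0.1,-1,0],[0.95,0,0.1,-1,0],[0.95,0,0.1,-1,0],[0.95,0,0.1,-1,0],[0.95,0,0.1,-1,0],[0.95,0,0.1,-1,0],[0.95,0,0.1,-1,0],[0.95,0,0.1,-1,0],[0.95,0,0.1,-1,0],[0.95,0,0.09,-1,0],[0.95,0,0,-1,0],[0.95,0.4,0,0,0],[0.95,0.4,0,0,0],[0.95,0,0,0,0],[0.95,0,0,0,0]]}}

```text
clock: 30.85
position: [0.4777, 0.0958, 0.2486]
ee_rot: [0.513, 0.486, 0.514, -0.487]
contact_force: [0.7, -0.4, 0.2]
width: 0.0147
```

```bash
python3 -c "
from plan import *
show([*AP[:2],.18],3.17)
for n,(r,c) in dict(scene=((130,230),(240,340)),top=((150,250),(170,270))).items():
  im,d=manip.get_image(n);cv2.imwrite(f'pics/{n}14.png',cv2.resize(im[r[0]:r[1],c[0]:c[1],::-1],None,fx=6,fy=6,interpolation=cv2.INTER_CUBIC));cv2.imwrite(f'pics/{n}14f.png',im[:,:,::-1])
  for q in('stylus_tip','aperture'):
    for r in manip.mark_of(n,q)[:3]: w=cam2w(n,r['location']);print(n,q,round(r['conf'],2),w.round(4))
"
```

```text
t 30.85 TCP [0.4777 0.0958 0.2486] grasp [0.4776 0.0958 0.1946] w 0.0147 F [ 0.7 -0.4  0.2]
tool x [-0.002 -0.    -1.   ] y-yaw 3.09 q6 0.001
twist deg -0.08 rows -0.013
shift units(30mm) [0.49 0.07 0.03] mm [14.6  2.1  0.9]
scene stylus_tip 0.54 [ 3.809e-01 -3.971e-01 -1.000e-04]
scene stylus_tip 0.49 [ 0.5381 -0.4046  0.0053]
scene stylus_tip 0.47 [ 0.4534 -0.4611 -0.0017]
scene aperture 0.93 [0.4824 0.0935 0.0655]
top stylus_tip 0.63 [ 5.397e-01 -4.031e-01  1.000e-04]
top stylus_tip 0.59 [ 0.3811 -0.3945 -0.0057]
top stylus_tip 0.47 [ 0.4581 -0.4591 -0.0023]
top aperture 0.66 [0.4804 0.0946 0.0665]
```

View pics/scene14.png

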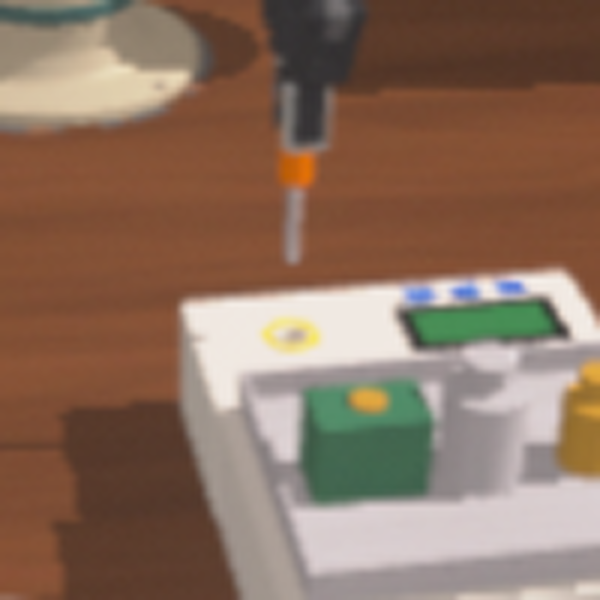

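View pics/top14.png

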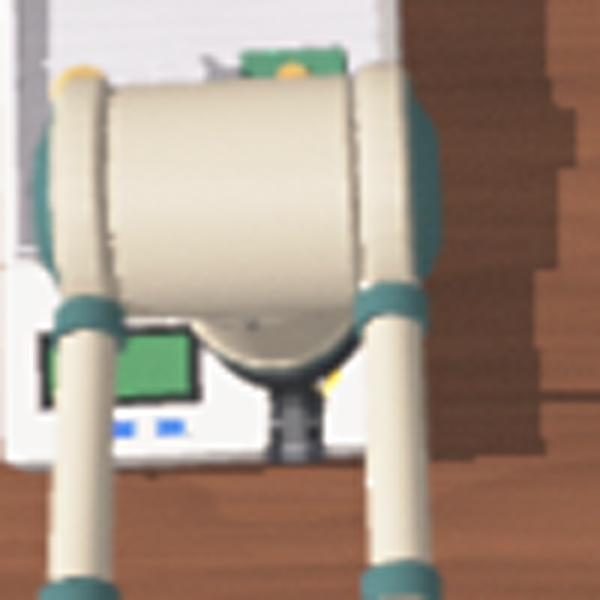

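```bash
python3 -c "
from plan import *
P=proj('scene',[[.4776,.0958,z] for z in(.1076,.153,.174)]+[[*AP[:2],.065]])
print(((P-[240,130]+.5)*6).round(0))
im,d=manip.get_image('scene')
W=unproj('scene',np.c_[np.full(15,288.5),np.arange(160,175)],d[160:175,288]);print(W.round(4))
W=unproj('scene',np.c_[np.full(15,289),np.arange(160,175)],d[160:175,289]);print(W.round(4))
print(im[168:177,285:293].sum(2))
b=im[176:194,278:300];cv2.imwrite('pics/s15.png',cv2.resize(im[150:195,270:310,::-1],None,fx=13,fy=13,interpolation=cv2.INTER_NEAREST))
"
```

```text
[[296. 261.]
 [300. 182.]
 [302. 144.]
 [292. 335.]]
[[0.4833 0.0918 0.1556]
 [0.4834 0.0919 0.1523]
 [0.4781 0.093  0.146 ]
 [0.4801 0.0928 0.1438]
 [0.4819 0.0926 0.1414]
 [0.4807 0.0929 0.1373]
 [0.4793 0.0933 0.1331]
 [0.4814 0.0931 0.1309]
 [0.4803 0.0934 0.1268]
 [0.4799 0.0936 0.1232]
 [0.4825 0.0933 0.1212]
 [0.4836 0.0932 0.1184]
 [0.4792 0.0942 0.1124]
 [0.4822 0.0938 0.1106]
 [0.3058 0.1263 0.0007]]
[[ 4.8530e-01  9.2900e-02  1.5660e-01]
 [ 4.8040e-01  9.3900e-02  1.5060e-01]
 [ 4.7910e-01  9.4300e-02  1.4650e-01]
 [ 4.8020e-01  9.4300e-02  1.4370e-01]
 [ 4.7920e-01  9.4600e-02  1.3980e-01]
 [ 4.8250e-01  9.4100e-02  1.3830e-01]
 [ 4.8140e-01  9.4500e-02  1.3420e-01]
 [ 4.7580e-01  9.5600e-02  1.2760e-01]
 [ 4.7890e-01  9.5200e-02  1.2600e-01]
 [ 2.6540e-01  1.3480e-01 -2.2000e-03]
 [ 2.7650e-01  1.3290e-01  1.0000e-04]
 [ 1.3798e+00 -7.1100e-02  6.4870e-01]
 [ 2.8920e-01  1.3090e-01 -9.0000e-04]
 [ 2.9760e-01  1.2950e-01 -1.0000e-04]
 [ 3.0320e-01  1.2860e-01 -1.0000e-03]]
[[262 263 305 383 421 360 277 265]
 [269 272 316 390 428 368 282 267]
 [270 275 320 395 431 372 285 273]
 [275 277 330 401 429 363 284 273]
 [272 278 328 402 399 329 273 266]
 [268 269 305 359 362 307 269 265]
 [271 271 274 283 281 274 271 267]
 [272 273 270 273 271 271 270 271]
 [267 263 262 264 261 262 262 265]]
```

View pics/s15.png

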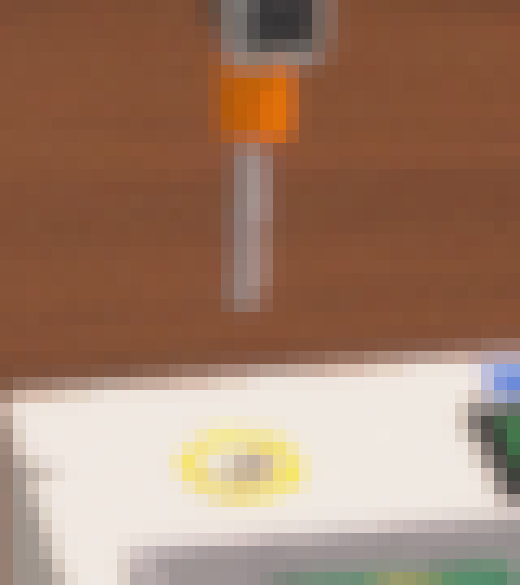

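{"method": "play_rows", "body": {"steps": [[0.95,0.5,0.07,0,0],[0.95,0.5,0,0,0],[0.95,0.2,0,0,0],[0.95,0,0,0,0],[0.95,0,0,0,0]]}}

```text
clock: 31.7
position: [0.4807, 0.0967, 0.2141]
ee_rot: [0.514, 0.486, 0.513, -0.486]
contact_force: [-0.4, 0.2, -0.6]
width: 0.0146
```

```bash
python3 -c "
from plan import *
show([*AP[:2],.13],3.17)
im,d=manip.get_image('scene')
cv2.imwrite('pics/s16.png',cv2.resize(im[150:195,270:310,::-1],None,fx=13,fy=13,interpolation=cv2.INTER_NEAREST))
"
```

```text
t 31.7 TCP [0.4807 0.0967 0.2141] grasp [0.4808 0.0967 0.1601] w 0.0146 F [-0.4  0.2 -0.6]
tool x [ 0.001  0.    -1.   ] y-yaw 3.16 q6 0.001
twist deg -0.01 rows -0.002
shift units(30mm) [ 1.   -0.04  0.05] mm [30.1 -1.2  1.6]
```

View pics/s16.png

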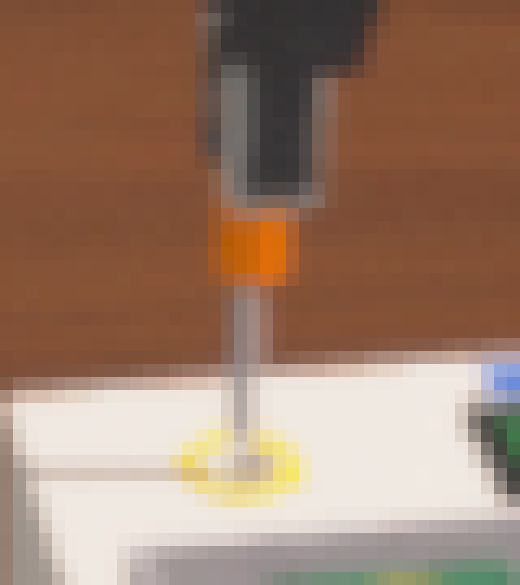

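Pin is laterally in line with the ring centre (both at pixel column ≈288.7), and depth agrees to about 1 mm. I'll enter the hole slowly.

{"method": "play_rows", "body": {"steps": [[0.95,0.2,-0.02,0,0],[0.95,0.2,0,0,0],[0.95,0.1,0,0,0],[0.95,0,0,0,0],[0.95,0,0,0,0]]}}

```text
clock: 32.25
position: [0.4798, 0.0966, 0.1985]
ee_rot: [0.514, 0.486, 0.514, -0.486]
contact_force: [0.4, 0.4, -0.8]
width: 0.0144
```

```bash
python3 -c "
from plan import *
show([*AP[:2],.13],3.17)
im,d=manip.get_image('scene')
cv2.imwrite('pics/s17.png',cv2.resize(im[150:195,270:310,::-1],None,fx=13,fy=13,interpolation=cv2.INTER_NEAREST))
"
```

```text
t 32.25 TCP [0.4798 0.0966 0.1985] grasp [0.4798 0.0966 0.1445] w 0.0144 F [ 0.4  0.4 -0.8]
tool x [-0.  0. -1.] y-yaw 3.16 q6 0.001
twist deg -0.01 rows -0.002
shift units(30mm) [ 0.48 -0.01  0.05] mm [14.5 -0.2  1.6]
```

View pics/s17.png

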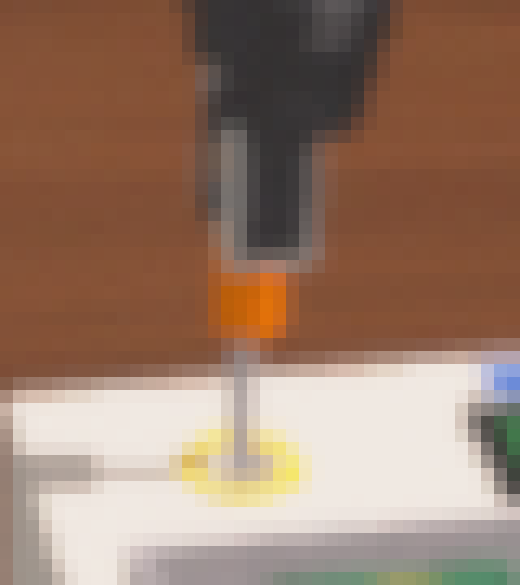

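The pin tip vanishes in the ring's centre (crop (243,463)) with no contact force, so it is inside. I'll continue down to the button.

{"method": "play_rows", "body": {"steps": [[0.95,0.15,0,0,0],[0.95,0.15,0,0,0],[0.95,0.08,0,0,0],[0.95,0,0,0,0],[0.95,0,0,0,0]]}}

```text
clock: 32.8
position: [0.4798, 0.0966, 0.1871]
ee_rot: [0.514, 0.486, 0.514, -0.486]
contact_force: [0.2, 0.4, -0.5]
width: 0.0143
```

{"method": "play_rows", "body": {"steps": [[0.95,0.04,0,0,0],[0.95,0.04,0,0,0],[0.95,0,0,0,0],[0.95,0,0,0,0]]}}

```text
clock: 33.2
position: [0.4798, 0.0966, 0.1848]
ee_rot: [0.514, 0.486, 0.514, -0.486]
contact_force: [0.2, -0.0, -0.0]
width: 0.0146
```

{"method": "play_rows", "body": {"steps": [[0.95,0.03,0,0,0],[0.95,0.03,0,0,0],[0.95,0,0,0,0],[0.95,0,0,0,0]]}}

```text
clock: 33.6
position: [0.48, 0.0966, 0.1832]
ee_rot: [0.514, 0.486, 0.513, -0.486]
contact_force: [0.2, 0.4, 1.7]
width: 0.0145
```

{"method": "play_rows", "body": {"steps": [[0.95,0.03,0,0,0],[0.95,0.03,0,0,0],[0.95,0.03,0,0,0],[0.95,0,0,0,0],[0.95,0,0,0,0]]}}

```text
clock: 34.1
position: [0.48, 0.0967, 0.1804]
ee_rot: [0.514, 0.486, 0.514, -0.486]
contact_force: [-0.5, -0.1, 3.4]
width: 0.0146
```

{"method": "play_rows", "body": {"steps": [[0.95,0.03,0,0,0],[0.95,0.03,0,0,0],[0.95,0,0,0,0],[0.95,0,0,0,0]]}}

```text
clock: 34.5
position: [0.48, 0.0967, 0.1786]
ee_rot: [0.514, 0.486, 0.514, -0.486]
contact_force: [0.5, -0.0, 3.7]
width: 0.0144
```

{"method": "play_rows", "body": {"steps": [[0.95,0.03,0,0,0],[0.95,0.02,0,0,0],[0.95,0,0,0,0],[0.95,0,0,0,0]]}}

```text
clock: 34.9
position: [0.48, 0.0966, 0.1778]
ee_rot: [0.514, 0.486, 0.513, -0.486]
contact_force: [-1.0, 0.1, 9.2]
width: 0.0145
```

{"method": "play_rows", "body": {"steps": [[0.95,-0.01,0,0,0],[0.95,0,0,0,0],[0.95,0,0,0,0],[0.95,0,0,0,0],[0.95,0,0,0,0]]}}

```text
clock: 35.4
position: [0.48, 0.0966, 0.1779]
ee_rot: [0.514, 0.486, 0.513, -0.486]
contact_force: [-1.1, -0.4, 7.3]
width: 0.0148
```

```bash
python3 -c "
from plan import *
show()
im,d=manip.get_image('scene');cv2.imwrite('pics/s18.png',im[:,:,::-1])
cv2.imwrite('pics/s18c.png',cv2.resize(im[130:250,240:380,::-1],None,fx=5,fy=5,interpolation=cv2.INTER_CUBIC))
show()
"
```

```text
t 35.4 TCP [0.48   0.0966 0.1779] grasp [0.48   0.0966 0.1239] w 0.0148 F [-1.1 -0.4  7.3]
tool x [ 0.001  0.    -1.   ] y-yaw 3.16 q6 0.001
t 35.45 TCP [0.48   0.0967 0.1779] grasp [0.48   0.0967 0.1239] w 0.0145 F [-0.6  0.   7.3]
tool x [ 0.001  0.    -1.   ] y-yaw 3.16 q6 0.001
```

View pics/s18c.png

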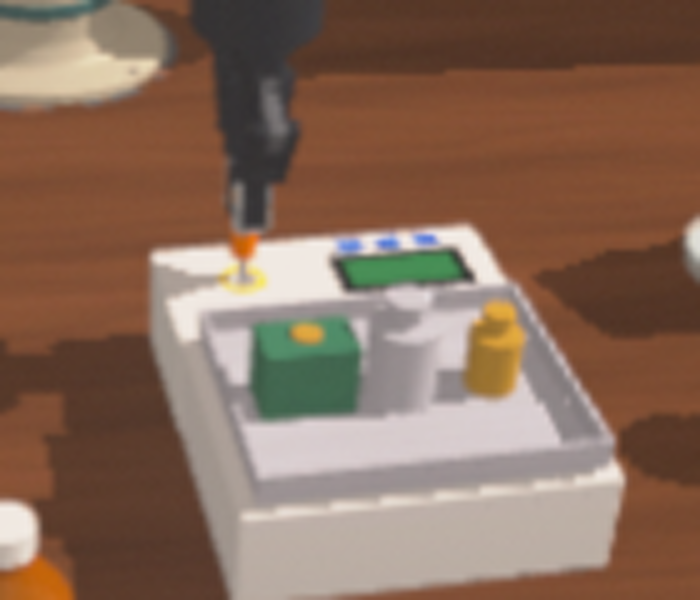

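View pics/s18.png

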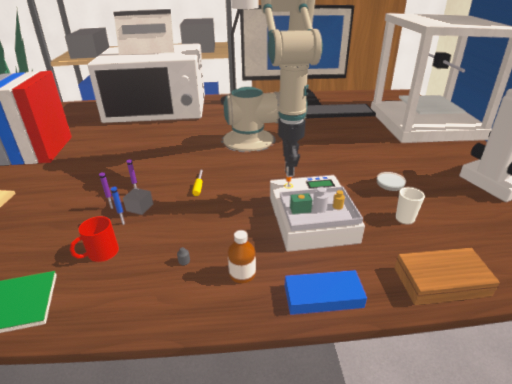

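All three weights stand upright in the tray, and the stylus pin is in the ring (crop (243,278)). The force is steady at 7.3 N, above the 4.8 N stop force. Everything else is where it was. I'm handing it in.

```bash
python3 -c "
from rig import manip
print(manip.sign_off())"
```

```text
the job is handed in; nothing more can be done
None
```

I set the steel weight, brass weight and green block upright and side by side in the tray and let go of each. I then took the orange stylus from its stand and put its pin through the yellow-ringed hole. I pressed the button slowly to its stop and handed the job in at about 35.5 s, still holding the stylus.

**Button:** the tool moved about 6 mm after first touching the button. The force followed the spring up to about 4 N, then jumped to 9.2 N at the stop. I backed off slightly, and it held steady at 7.3 N, above the 4.8 N stop force. The pin tip's estimated height also matches the button being fully down. I had no direct reading of the button itself.

**Tray and table:** the last picture shows all three weights upright with gaps between them. The other things on the table look unmoved.

**Checks that disagreed or fell short:**
- **Finger position:** before I gripped the stylus, the near finger appeared a few millimetres off its modelled position. I shifted about 2 mm to correct for it.
- **Stylus tip:** in the check over the hole, the trained network only reported the look-alikes' tips. I lined the pin up from pixels and depth instead.
- **Top view:** the arm hid the hole from the top camera, so the final fit was checked only in the scene camera and by force.
- **Steel weight:** one row after gripping it, I commanded a needless 9 mm downward move. The weight did not slip.

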